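# Take the spent filter out of the suction unit

### The arm

A 6-joint arm with a two-finger parallel gripper is mounted at the origin on the work surface. World frame = base frame: x ahead of the robot, y to its left, z up, the work surface at z = 0. Lengths are in mm, angles in rad, forces in N, time in s.
With the tool pointing down it reaches from about 350 to 875 mm from the base axis. Payload 4.2 kg.
Tool frame: the origin (TCP) lies on the centre line of the jaws, within the pads' length; the fingertips stand 19 mm ahead of it and the grasp point (between the pads) is the TCP; y points along the fingers, z is the direction in which the jaws open and shut, and the axes are right-handed (so a half turn about y gives the same grasp; the last joint's range is limited). The gripper opens to 85 mm and grips with 20 to 120 N. Pads are 22 mm wide; open, the fingers measure 114 mm over their backs; the gripper's body (76 mm by 85 mm) begins 54 mm behind the grasp point. The pads swing forward as they close: fully open they stand 13 mm farther back than shut.
Start: joints at [-1.09, 0.385, 0.008, 0, -1.194, -0.259], TCP at [137.509, -609.664, 250.312] pointing down, gripper open.
Joint ranges: [-3.14, 3.14], [-1.21, 2.06], [-1.07, 1.41], [-3.16, 2.05], [-2.99, -0.16], [-3.1, 3.1]. Speed limits (rad/s): [2.79, 2.79, 3.14, 3.14, 3.14, 3.14].

### API

Orientations are given as a rotation vector (axis times angle).
In Python, from bench import observe, read_camera, get_calibration, job_done gives the robot as it stands. The module is installed in compiled form; this text tells all that it offers.
- The arm moves only by the shell command python3 -m pendant 'ROWS' [FORCE]. ROWS is JSON, a list of rows, each a list of 7 numbers: the shift along the world's x, y, z in m, then the turn, a rotation vector about the world's x, y, z in degrees, then the opening, from -1 (shut) to 1 (fully open). A call has 1 to 5 rows; each row is the pose to reach, as a shift and turn from the pose commanded when the call began; what a row does not reach only later rows make up. A row lasts 1/12 s, in which the tool goes at most 41.7 mm and 7.16 degrees, less where a joint would pass 70% of its speed; a pose out of reach is approached as far as the arm can. A call with a gripper value outside its range is refused whole. The fingers move at their own pace and stop on an object; FORCE is the grip in N (left out, the last holds). Time passes only in rows, so rows that repeat a pose let the fingers close. It gives the time, the measured TCP pose, the force and the opening at its end, in the units of the state.
- observe(): the state, without advancing time (a new reading comes with each control period).
- read_camera(name): name is "scene" or "top" or "wrist"; returns (picture, depth): 480x640x3 uint8, red, green, blue; 480x640 float32, mm along the optical axis (not along the pixel's ray), 0 where there is no reading.
- get_calibration(name): a dict with "camera_matrix" (3x3 intrinsics, pixels), "rvec" (rotation vector, rad) and "tvec" (3), from world to camera coordinates, as OpenCV has them. Camera axes: x right, y down, z forward; pixel columns grow to the right and rows downward; lengths in mm; the calibration is good to about 2 mm. A picture is of the moment at which its call begins: read the wrist's pose just before it. get_calibration takes no time and is no camera call; for the wrist camera it gives the pose at the moment of the call.
- job_done(): hands the job in, once; it reports no verdict.
The state is a dict: "time": time; "joints": joint angles; "qvel": joint speeds; "joint_efforts": joint torques, N m; "tcp_pos": TCP position; "tcp_rot": TCP orientation; "force": force on the tool from outside, world axes, zero at the start; "ft_torque": the same for the moment, N m; "gripper_width": finger opening in mm.
Only numpy, scipy, OpenCV 4.12 (cv2) and the standard library are available. Lean on these libraries where they do the work, as an engineer would, in place of code of your own. Each camera call takes 0.05 s, during which the arm holds its last target.

### The job

The suction filter, the cartridge with the plain rectangular head, is spent. Press its head gently straight in until the latch lets go and it springs out, draw it out of the sloping panel, and set it down standing upright on its foot in the white tray; do not drop it. Leave the round-knobbed air filter latched in its bay and do not knock the other things about.

Things in the scene. Friction and masses are not known exactly. Their poses are not given: they have to be found in the camera images.
- panel: Grey sloping control panel of the desktop suction unit (fixed; white wedge housing 300 wide, 205 deep, 167 high at the back). Origin: panel centre on its outer face, 118 above the table. z: outward normal, 35 deg from vertical, leaning towards the low front edge; x: up the slope; y: along the panel. Panel reaches x +-85, y +-144; gauge, knob and switch at x +28 to +80, up to 12 proud.
- console: The whole suction unit, fixed. Origin: on the table below the panel's centre; x level, from its low front to its back; z up. Two black handpieces 26 thick stand in holsters behind the bays, at x = 40, y = -75 and +75, rising to 325 above the table and leaning about 10 deg forward over the panel, their tops at x = 2: an upright gripper has no room over the bays.
- left_bay (a point): Centre of the mouth of the bay at panel y = +55, in the panel's outer face; axes as the panel. Mouth 32.4 (x) by 46.4 (y), 100 deep along -z, thin black frame. Either filter may be in either bay. Each bay has a hidden spring ejector and push-to-release latch; the two latches let go at different depths.
- right_bay (a point): The same for the bay at panel y = -55.
- suction_filter: Spent suction filter, white plastic cartridge, 105 to 210 g, a straight prism 30 (x) by 44 (y) by 100 (z) to the top of its plain flat head, with a latch notch in its +x side 32 to 55 above the foot. Origin: centre of the foot; z: from foot to head, along the bay's axis when fitted; x, y as the panel. Latched it cannot be pulled out, head 13 to 16 proud of the panel. Stands stably on its foot.
- suction_filter_top (a point): Centre of the suction filter's flat top, 100 above its foot; axes as the filter. Pressing it in along -z takes about 10 N; the latch lets go after 4 to 9 mm, depending on the bay, and there is a firm rubber stop (10 N per mm) about 1 mm further. Press slowly to the stop (15 to 20 N is plenty; more than 35 N damages it), then back off: it follows, springing out until the top is 32 proud of the panel, and can then be gripped and drawn out along +z.
- air_filter: Air filter in the other bay, to be left latched: white cartridge 30 by 44 by 90 whose top lies 3 to 6 above the panel, with a round knob of 28 diameter and 10 height on it. Origin: centre of the foot; axes as the suction filter.
- tray: White open tray, fixed, 190 (x) by 140 (y), 22 high, walls and floor 4 thick. Origin: centre of its underside; floor at z = 4.
- spray_bottle: Bystander: brown glass bottle, 44 diameter, 105 high, standing beyond the tray. Origin: centre of the base.
- tip_box: Bystander: open white box 75 by 75 by 50 high holding steel tips, to the left of the unit. Origin: centre of the base.
- handpiece: Bystander: black handpiece 160 long, 28 thick, lying on the table. Origin: below its middle, on the table; x along it.
There are look-alikes about, which are no part of the job. There is more than one size of the tray; the job needs the larger.

How it is judged:
By the outcome, as a careful person would: the job done as asked, in the order asked, and still so for the second after the job is handed in, with the robot touching nothing.
It also fails if it takes over 54 s, if anything falls off the work surface, if the arm or the gripper's body presses on something with over 40 N, if the wrist force passes 120 N, or if a joint passes its speed limit or range.

## Working session

There is one attempt and no reset: what is moved stays moved. The work goes in short steps, Python scripts to look and compute and a shell command to move; the robot and the scene stay as the last step left them, time stands still between calls to the robot, and variables do not carry over. Pictures are saved under pics/ and viewed, and the job is handed in when it is done.

```bash
mkdir -p pics; ls
python3 - <<'E'
from bench import *
import cv2,numpy as np
for n in ["scene","top"]:
    p,d=read_camera(n); cv2.imwrite(f"pics/{n}0.png",p[:,:,::-1]); np.save(f"pics/{n}0.npy",d)
    c=get_calibration(n); print(n,c)
s=observe(); print(s)
E
```

```text
pics
scene {'camera_matrix': array([[533.51959088,   0.        , 315.04444977],
       [  0.        , 533.51959088, 241.96127913],
       [  0.        ,   0.        ,   1.        ]]), 'rvec': array([ 0.1629006 ,  2.87172193, -1.17181882]), 'tvec': array([ 520.3833431 ,   32.88839149, 1257.75093434])}
top {'camera_matrix': array([[606.88296743,   0.        , 317.42223403],
       [  0.        , 606.88296743, 245.01918938],
       [  0.        ,   0.        ,   1.        ]]), 'rvec': array([ 2.10509462, -2.15723678,  0.19144418]), 'tvec': array([  -8.35160759,  532.95404419, 1582.72258992])}
{'time': 0.1, 'joints': array([-1.09038534e+00,  3.85475953e-01,  6.80348190e-03, -4.30447632e-04,
       -1.19401925e+00, -2.58583074e-01]), 'qvel': array([ 2.85663428e-05, -1.40770245e-05,  3.50314002e-03,  3.90216467e-04,
        3.02541838e-04,  1.24904314e-03]), 'joint_efforts': array([-4.38737352e-04, -3.93318021e+01,  1.88928884e+01,  4.19793248e+00,
       -2.60651737e-03,  1.15297263e-05]), 'tcp_pos': array([ 137.41456411, -609.22258485,  249.3499018 ]), 'tcp_rot': array([-1.56186717, -0.17374366,  0.17423352]), 'force': array([-0.06943329, -0.37289485,  0.13955168]), 'ft_torque': array([-0.00378577, -0.03723327, -0.01547658]), 'gripper_width': 85.27471221823718}
```

View pics/scene0.png

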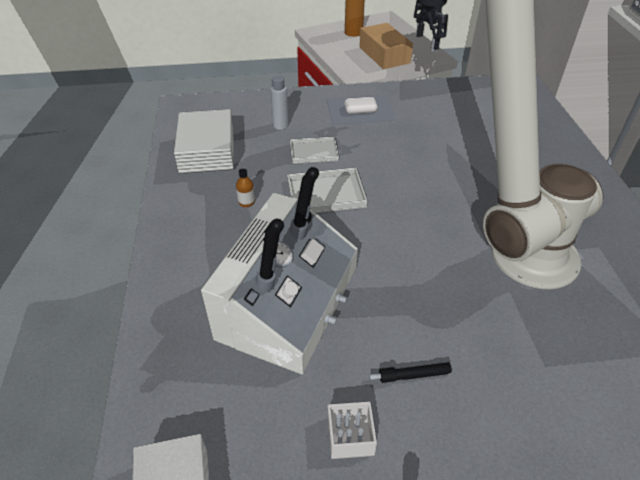

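View pics/top0.png

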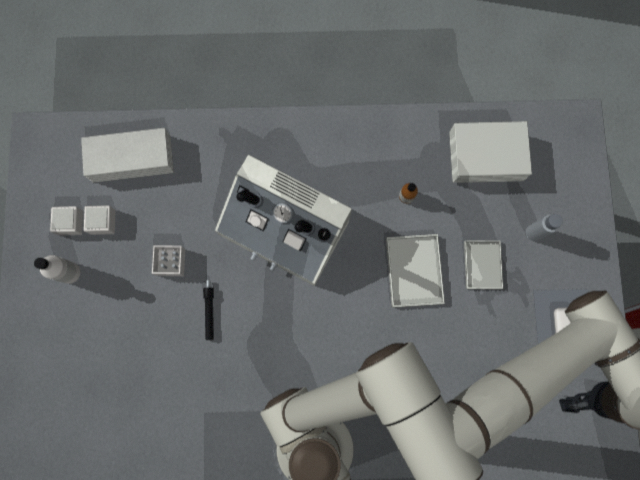

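The top view shows two bays, at (257,220) and (293,241). There are two trays: the larger at (415,270) and the smaller at (484,265). Next I'll crop close and measure.

```bash
cat > h.py <<'E'
from bench import *
import cv2,numpy as np
from scipy.spatial.transform import Rotation as R
def cal(n):
    c=get_calibration(n); K=c["camera_matrix"]; Rm=cv2.Rodrigues(np.array(c["rvec"]))[0]; return K,Rm,np.array(c["tvec"]).ravel()
def cloud(d,c):
    K,Rm,t=c; v,u=np.mgrid[0:480,0:640]
    P=np.stack([(u-K[0,2])/K[0,0]*d,(v-K[1,2])/K[1,1]*d,d],-1)
    return (P-t)@Rm
def proj(X,c):
    K,Rm,t=c; p=(np.atleast_2d(X)@Rm.T+t)@K.T; return p[:,:2]/p[:,2:]
E
python3 - <<'E'
from h import *
a=cv2.imread("pics/top0.png")[145:295,205:365]; b=cv2.imread("pics/scene0.png")[190:340,210:370]
cv2.imwrite("pics/crop0.png",np.vstack([cv2.resize(a,None,fx=2,fy=2,interpolation=3)[:,:320],cv2.resize(b,None,fx=2,fy=2,interpolation=3)]).reshape(600,320,3)) if 0 else cv2.imwrite("pics/crop0.png",np.hstack([cv2.resize(a,(400,375),interpolation=3),cv2.resize(b,(400,375),interpolation=3)]))
ct=cal("top"); T=cloud(np.load("pics/top0.npy"),ct); cs=cal("scene"); S=cloud(np.load("pics/scene0.npy"),cs)
for u,v in [(257,220),(293,241),(275,235),(300,215),(230,225),(415,270),(392,240),(437,237),(443,303),(395,305),(408,192),(168,260)]: print("top",u,v,T[v,u].round(1))
for u,v in [(289,290),(313,252),(300,275),(325,270)]: print("sc",u,v,S[v,u].round(1))
E
```

```text
top 257 220 [584.7 131.5 139.1]
top 293 241 [528.7  40.9 135.8]
top 275 235 [550.   87.9 112.1]
top 300 215 [590.6  21.3 158.9]
top 230 225 [584.1 207.3  89.2]
top 415 270 [ 464.6 -287.5    1.2]
top 392 240 [ 548.5 -227.4    8. ]
top 437 237 [ 552.4 -350.1   16.3]
top 443 303 [ 371.1 -354.9   19.6]
top 395 305 [ 370.4 -228.4   -0.8]
top 408 192 [ 663.6 -266.    83.9]
top 168 260 [509.8 391.3  -4.5]
sc 289 290 [588.9 145.2 133.5]
sc 313 252 [532.4  48.8 130.8]
sc 300 275 [605.7 794.1 925.4]
sc 325 270 [509.8  68.5  94.3]
```

View pics/crop0.png

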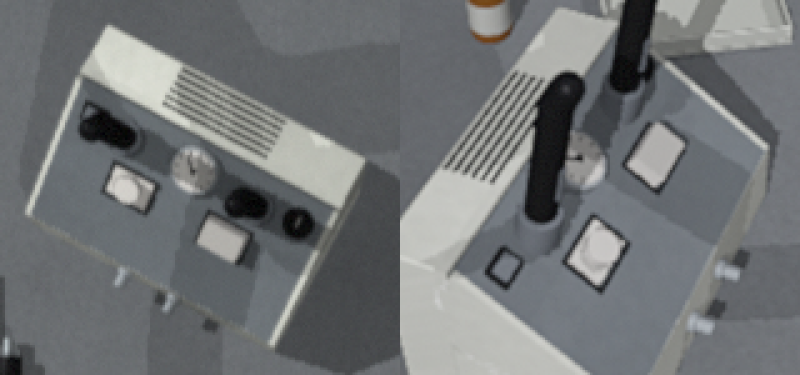

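Look-alikes: the plain rectangular head is at top (293,241) / scene (313,252), the right bay, and it is the suction filter. The round-knobbed air filter is at top (257,220) / scene (289,290) and is to be left. The loose white boxes at top (63,219), (97,219) are not fitted. The tray is the larger one, (415,270), not the smaller one at (484,265). The crop confirms the choice: flat head on the right, knob on the left.

```bash
cat > fit.py <<'E'
from h import *
s35,c35=np.sin(np.radians(35)),np.cos(np.radians(35))
def frame(yaw):
    xc=np.array([np.cos(yaw),np.sin(yaw),0]); yp=np.array([-np.sin(yaw),np.cos(yaw),0])
    xp=c35*xc+np.array([0,0,s35]); n=-s35*xc+np.array([0,0,c35]); return xp,yp,n
E
python3 - <<'E'
from fit import *
from scipy.optimize import least_squares
d=np.load("pics/top0.npy"); c=cal("top"); P=cloud(d,c)
for name in ["top","scene"]:
    P=cloud(np.load(f"pics/{name}0.npy"),cal(name)).reshape(-1,3)
    o=np.array([556,88,118.]); yaw=np.radians(-31.7)
    for it in range(8):
        xp,yp,n=frame(yaw); q=(P-o)@np.stack([xp,yp,n],1)
        m=(q[:,0]>-75)&(q[:,0]<15)&(abs(q[:,1])<130)&(abs(q[:,2])<20)&~((abs(abs(q[:,1])-55)<32)&(abs(q[:,0])<25))
        X=P[m]; A=X-X.mean(0); N=np.linalg.svd(A,full_matrices=False)[2][2]; N*=np.sign(N[2])
        r=A@N; k=abs(r)<4; A=X[k]-X[k].mean(0); N=np.linalg.svd(A,full_matrices=False)[2][2]; N*=np.sign(N[2])
        yaw=np.arctan2(-N[1],-N[0]); 
        o=o+n*((X[k].mean(0)-o)@N)
    print(name,m.sum(),k.sum(),"yaw",np.degrees(yaw),"tilt",np.degrees(np.arccos(N[2])),o)
s=observe(); Rt=R.from_rotvec(s["tcp_rot"]).as_matrix(); print(Rt.round(3))
for n in ["wrist"]:
    K,Rm,t=cal(n); cp=-Rm.T@t; print("wrist cam in tool",((cp-s["tcp_pos"])@Rt).round(1),"axes in tool (cols cam xyz)\n",(Rt.T@Rm.T).round(3),K[0])
E
```

```text
top 2352 1878 yaw -29.590019368233943 tilt 34.84284631434205 [557.50148095  87.07428364 115.48083299]
scene 3486 3463 yaw -29.682413837727765 tilt 35.01734880786408 [557.77992557  86.90059345 115.0121917 ]
[[ 0.976 -0.001 -0.22 ]
 [ 0.22   0.002  0.976]
 [-0.    -1.     0.002]]
wrist cam in tool [ -65.9 -124.2   -0.5] axes in tool (cols cam xyz)
 [[-0.     0.964  0.264]
 [-0.    -0.264  0.964]
 [ 1.     0.     0.   ]] [386.41205314   0.         322.08822599]
```

Run:
```python
from fit import *
xp,yp,n=frame(np.radians(-29.63)); o=np.array([557.6,87,116.5])
Rg=np.stack([xp,-n,yp],1); s=observe(); Rn=R.from_rotvec(s["tcp_rot"])
print("n",n,"xp",xp,"yp",yp); rv=(R.from_matrix(Rg)*Rn.inv()).as_rotvec(degrees=True); print("turn",rv,np.linalg.norm(rv))
top=o-55*yp+15*n; print("top",top)
for d in [40,120,160]: print(d,top+d*n, (top+d*n-s["tcp_pos"]))
# tray from both cameras
for nm in ["top","scene"]:
    P=cloud(np.load(f"pics/{nm}0.npy"),cal(nm)).reshape(-1,3)
    m=(P[:,2]>13)&(P[:,2]<30)&(P[:,0]>340)&(P[:,0]<590)&(P[:,1]<-200)&(P[:,1]>-385)
    r=cv2.minAreaRect(P[m][:,:2].astype(np.float32)); print(nm,m.sum(),r)
```

```text
n [-0.49857339  0.28357451  0.81915204] xp [ 0.7120366  -0.40498637  0.57357644] yp [0.49439707 0.86923618 0.        ]
turn [ -5.37759821 -35.38891149 -41.01550068] 54.438634396484375
top [522.92956052  43.44562754 128.78728066]
40 [502.98662484  54.78860781 161.55336244] [365.57206073 664.01119267 -87.79653936]
120 [463.10075346  77.47456837 227.08552598] [325.68618936 686.69715322 -22.26437582]
160 [443.15781778  88.81754864 259.85160775] [305.74325367 698.04013349  10.50170595]
top 512 ((470.354736328125, -288.9423522949219), (169.64918518066406, 238.6748504638672), 89.97126770019531)
scene 499 ((461.6932678222656, -284.6773376464844), (193.88478088378906, 149.6308135986328), 0.6919656991958618)
```

```bash
python3 -m pendant '[[0.04,0.03,0.02,0,0,0,-1],[0.08,0.06,0.04,0,0,0,-1],[0.11,0.09,0.06,0,0,0,-1],[0.14,0.12,0.08,0,0,0,-1],[0.17,0.15,0.1,0,0,0,-1]]' 60
python3 -m pendant '[[0.02,0.035,0,0,0,0,-1],[0.04,0.07,0,0,0,0,-1],[0.06,0.105,0,0,0,0,-1],[0.08,0.14,0,0,0,0,-1],[0.1,0.175,0,0,0,0,-1]]'
```

```text
time: 0.52
tcp_pos: [282.6, -483.5, 333.5]
tcp_rot: [-1.563, -0.173, 0.174]
force: [-0.4, -0.0, 0.2]
gripper_width: 25.6
time: 0.93
tcp_pos: [382.0, -308.0, 333.2]
tcp_rot: [-1.563, -0.174, 0.174]
force: [1.1, -0.2, -0.9]
gripper_width: 0.1
```

```bash
python3 -m pendant '[[0.005,0.04,0,-0.5,-3.5,-4.1,-1],[0.01,0.08,0,-1.1,-7.1,-8.2,-1],[0.01,0.12,0,-1.6,-10.6,-12.3,-1],[0.01,0.16,0,-2.2,-14.2,-16.4,-1],[0.01,0.2,0,-2.7,-17.7,-20.5,-1]]'
python3 -c "
from fit import *
xp,yp,n=frame(np.radians(-29.63)); Rg=np.stack([xp,-n,yp],1); s=observe(); print((R.from_matrix(Rg)*R.from_rotvec(s['tcp_rot']).inv()).as_rotvec(degrees=True),s['joints'])"
```

```text
time: 1.35
tcp_pos: [391.6, -137.7, 333.7]
tcp_rot: [-1.636, -0.131, -0.294]
force: [0.5, -0.6, 0.3]
gripper_width: 0.1
[ -2.64857546 -19.66609912 -22.37636723] [ 0.1463466  -0.19200353 -0.52107086  0.15148618 -0.99781456 -1.8872174 ]
```

```bash
python3 -m pendant '[[0.01,0.035,0,-0.5,-3.5,-4.1,-1],[0.015,0.07,0,-1.1,-7.1,-8.2,-1],[0.02,0.11,0,-1.6,-10.6,-12.3,-1],[0.03,0.15,0,-2.2,-14.2,-16.4,-1],[0.045,0.19,-0.02,-2.7,-18.2,-21,-1]]'
python3 -m pendant '[[0.003,0.025,-0.02,0,-1,-1,-1],[0.003,0.025,-0.03,0,-1,-1,-1]]'
python3 - <<'E'
from fit import *
xp,yp,n=frame(np.radians(-29.63)); Rg=np.stack([xp,-n,yp],1); s=observe(); print((R.from_matrix(Rg)*R.from_rotvec(s['tcp_rot']).inv()).as_rotvec(degrees=True),s['joints'],s['tcp_pos'])
c=cal("wrist"); p,d=read_camera("wrist"); np.savez("pics/w1.npz",p=p,d=d,K=c[0],R=c[1],t=c[2]); cv2.imwrite("pics/w1.png",p[:,:,::-1])
E
```

```text
time: 1.77
tcp_pos: [416.4, -33.6, 330.2]
tcp_rot: [-1.663, -0.086, -0.657]
force: [1.0, -1.0, 0.9]
gripper_width: 0.2
time: 1.93
tcp_pos: [419.2, -7.2, 297.7]
tcp_rot: [-1.663, -0.087, -0.676]
force: [-0.6, -0.7, -1.4]
gripper_width: 0.2
[-0.29774772 -7.34113488 -7.13794804] [ 0.61531528 -0.21256897 -0.83481331  0.62409472 -0.81204071 -2.96871795] [419.19581758  -7.22231752 297.68655414]
```

View pics/w1.png

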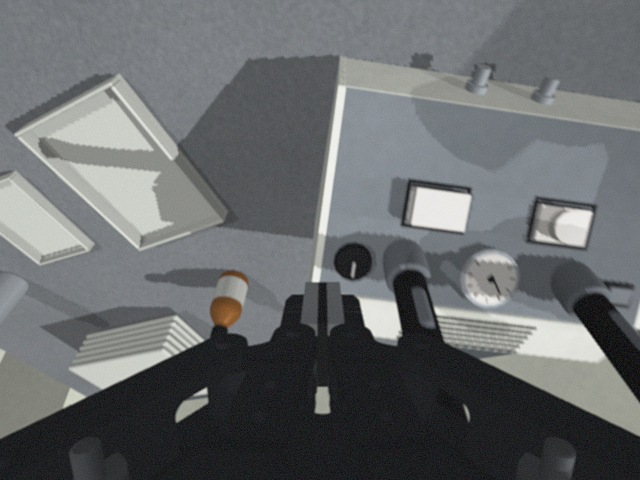

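The wrist view shows the suction head's flat top at (438,209), the air knob at (570,224) and the handpieces at (410,275) and (600,310). Joint 6 is at -2.97, close to its limit, so I need the half-turned grasp. That puts the wrist camera on the upslope side, so I'm checking its clearance and measuring precisely.

Run:
```python
from fit import *
p,d=read_camera("scene"); cv2.imwrite("pics/s2.png",p[:,:,::-1]); np.save("pics/s2.npy",d)
a=p[60:330,180:560,::-1]; cv2.imwrite("pics/s2c.png",cv2.resize(a,None,fx=2.1,fy=2.1,interpolation=3))
# wrist fit
w=np.load("pics/w1.npz"); P=cloud(w["d"],(w["K"],w["R"],w["t"])).reshape(-1,3)
yaw=np.radians(-29.63); o=np.array([557.6,87,116.])
xp,yp,n=frame(yaw); q=(P-o)@np.stack([xp,yp,n],1)
m=(q[:,0]>-75)&(q[:,0]<15)&(q[:,1]<60)&(q[:,1]>-130)&(abs(q[:,2])<8)&~((abs(abs(q[:,1])-55)<32)&(abs(q[:,0])<25))
X=P[m];N=np.linalg.svd(X-X.mean(0),full_matrices=False)[2][2];N*=np.sign(N[2]);print(m.sum(),"yaw",np.degrees(np.arctan2(-N[1],-N[0])),"tilt",np.degrees(np.arccos(N[2])),"off",q[m][:,2].mean())
m=(abs(q[:,0])<25)&(abs(q[:,1]+55)<32)&(q[:,2]>9)&(q[:,2]<25)
print("top pts",m.sum(),q[m].mean(0),np.percentile(q[m],[2,98],axis=0).round(1), np.median(q[m][:,2]))
r=cv2.minAreaRect(q[m][:,:2].astype(np.float32)); print(r)
# handpieces in console frame from top & scene depth
xc=np.array([np.cos(yaw),np.sin(yaw),0]);oc=np.array([557.6,87,0])
for nm in ["top0","scene0"]:
    Q=cloud(np.load(f"pics/{nm}.npy"),cal(nm[:-1])).reshape(-1,3); Q=(Q-oc)@np.stack([xc,yp,[0,0,1]],1)
    for y0 in (-75,75):
        for z in (200,230,260,290,315):
            k=(abs(Q[:,1]-y0)<30)&(abs(Q[:,2]-z)<8)&(abs(Q[:,0]-15)<50)
            if k.sum()>3: print(nm,y0,z,k.sum(),np.percentile(Q[k],[5,95],axis=0).round(0)[:,:2].tolist())
```

```text
19231 yaw -29.618402582505023 tilt 34.98172031442781 off -0.42667236776631967
top pts 2065 [  6.16042719 -52.92910689  13.70048676] [[ -8.1 -74.1  11.8]
 [ 20.7 -31.   15.2]] 13.750671192416522
((6.313726425170898, -52.036312103271484), (30.040971755981445, 45.04617691040039), 0.04295811802148819)
top0 -75 200 8 [[28.0, -87.0], [45.0, -77.0]]
top0 -75 230 10 [[14.0, -86.0], [37.0, -76.0]]
top0 -75 260 9 [[14.0, -87.0], [34.0, -78.0]]
top0 -75 290 11 [[13.0, -87.0], [28.0, -72.0]]
top0 -75 315 71 [[-4.0, -85.0], [21.0, -65.0]]
top0 75 200 12 [[22.0, 64.0], [45.0, 70.0]]
top0 75 230 12 [[14.0, 63.0], [37.0, 74.0]]
top0 75 260 14 [[10.0, 63.0], [31.0, 71.0]]
top0 75 290 23 [[7.0, 64.0], [28.0, 78.0]]
top0 75 315 63 [[-4.0, 65.0], [21.0, 85.0]]
scene0 -75 200 73 [[20.0, -71.0], [44.0, -60.0]]
scene0 -75 230 78 [[15.0, -73.0], [38.0, -60.0]]
scene0 -75 260 81 [[11.0, -73.0], [33.0, -60.0]]
scene0 -75 290 95 [[5.0, -71.0], [28.0, -59.0]]
scene0 -75 315 129 [[-4.0, -77.0], [18.0, -61.0]]
scene0 75 200 71 [[19.0, 79.0], [42.0, 90.0]]
scene0 75 230 83 [[15.0, 78.0], [38.0, 90.0]]
scene0 75 260 89 [[10.0, 78.0], [31.0, 90.0]]
scene0 75 290 93 [[5.0, 78.0], [27.0, 90.0]]
scene0 75 315 150 [[-4.0, 73.0], [17.0, 89.0]]
```

View pics/s2c.png

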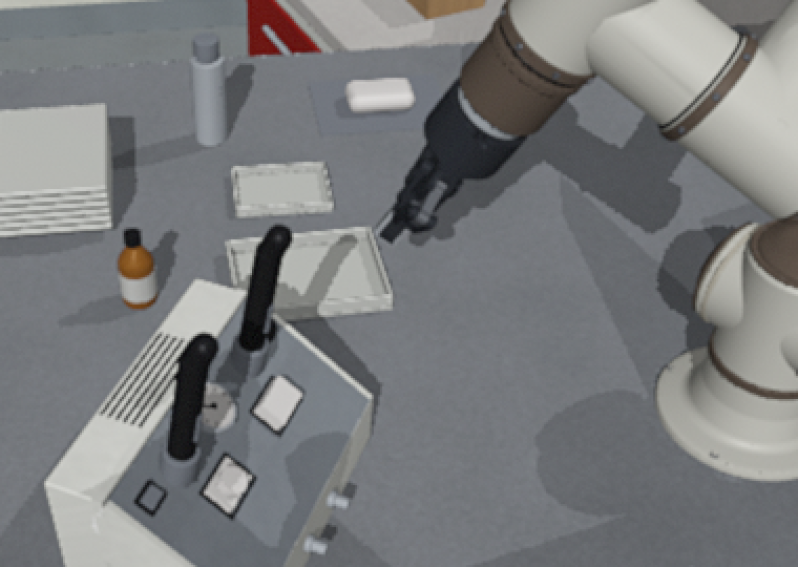

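Run:
```python
from fit import *
a=cv2.imread("pics/top0.png")[340:470,480:640]; cv2.imwrite("pics/c3.png",cv2.resize(a,None,fx=4,fy=4,interpolation=3))
xp,yp,n=frame(np.radians(-29.62)); o=np.array([557.6,87,116.])
top=o+6.2*xp-52.5*yp+13.75*n; print("filter top",top)
Rg=np.stack([-xp,-n,-yp],1); s=observe(); print((R.from_matrix(Rg)*R.from_rotvec(s['tcp_rot']).inv()).as_rotvec(degrees=True), n)
print("roll alone about tool y 180: axis",R.from_rotvec(s['tcp_rot']).as_matrix()[:,1])
print("target d=100:",top+119*n, top+119*n-s['tcp_pos'])
```

```text
filter top [529.21111976  42.74837892 130.81951451]
[-79.36227523  43.28086519 146.67291739] [-0.49862288  0.28348749  0.81915204]
roll alone about tool y 180: axis [ 0.41659034 -0.22466168 -0.88089705]
target d=100: [469.87499731  76.48338965 228.29860778] [ 51.57713042  86.35299169 -68.8157444 ]
```

View pics/c3.png

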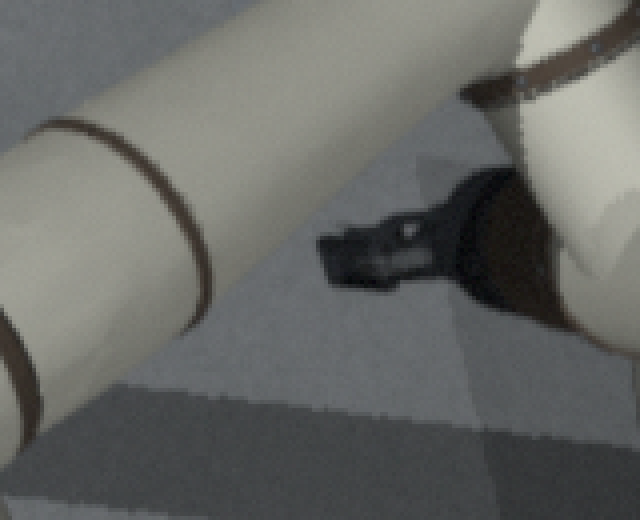

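```bash
python3 -m pendant '[[0,0,0,-3.2,1.8,6,-1],[0,0,0,-6.5,3.5,11.9,-1],[0,0,0,-9.7,5.3,17.9,-1],[0,0,0,-12.9,7,23.8,-1],[0,0,0,-16.1,8.8,29.8,-1]]'
python3 -m pendant '[[0,0,0,-3.2,1.8,6,-1],[0,0,0,-6.5,3.5,11.9,-1],[0,0,0,-9.7,5.3,17.9,-1],[0,0,0,-12.9,7,23.8,-1],[0,0,0,-16.1,8.8,29.8,-1]]'
python3 -m pendant '[[0,0,0,-3.2,1.8,6,-1],[0,0,0,-6.5,3.5,11.9,-1],[0,0,0,-9.7,5.3,17.9,-1],[0,0,0,-12.9,7,23.8,-1],[0,0,0,-16.1,8.8,29.8,-1]]'
python3 -c "
from fit import *
xp,yp,n=frame(np.radians(-29.62)); Rg=np.stack([-xp,-n,-yp],1); s=observe(); print((R.from_matrix(Rg)*R.from_rotvec(s['tcp_rot']).inv()).as_rotvec(degrees=True),s['joints'],s['tcp_pos'])"
```

```text
time: 2.45
tcp_pos: [419.8, -10.4, 300.4]
tcp_rot: [-1.853, -0.504, -0.145]
force: [0.2, 0.1, -0.8]
gripper_width: -0.2
time: 2.87
tcp_pos: [419.8, -10.4, 300.4]
tcp_rot: [-1.919, -0.913, 0.433]
force: [0.7, 0.1, 0.8]
gripper_width: 0.3
time: 3.28
tcp_pos: [419.9, -10.4, 300.4]
tcp_rot: [-1.845, -1.302, 1.048]
force: [-0.5, 0.7, -0.4]
gripper_width: -0.0
[-31.10119429  16.6533158   57.32202151] [ 0.64045345 -0.20440704 -0.87493415  0.73888332 -0.85079004 -1.26067683] [419.8503111  -10.41483664 300.40407707]
```

```bash
python3 -m pendant '[[0.0,0.01,0,-3.1,1.7,5.7,-1],[0.0,0.02,0,-6.2,3.3,11.5,-1],[0.0,0.03,0,-9.3,5,17.2,-1],[0,0.04,0,-12.4,6.7,22.9,-1],[0,0.05,0,-15.5,8.3,28.7,-1]]'
python3 -m pendant '[[0.01,0.01,-0.014,-3.1,1.7,5.7,-1],[0.02,0.02,-0.028,-6.2,3.3,11.5,-1],[0.03,0.03,-0.042,-9.3,5,17.2,-1],[0.04,0.034,-0.056,-12.4,6.7,22.9,-1],[0.05,0.037,-0.07,-15.5,8.3,28.7,-1]]'
python3 -c "
from fit import *
xp,yp,n=frame(np.radians(-29.62)); Rg=np.stack([-xp,-n,-yp],1); s=observe(); print((R.from_matrix(Rg)*R.from_rotvec(s['tcp_rot']).inv()).as_rotvec(degrees=True),s['joints'],s['tcp_pos'])"
```

```text
time: 3.7
tcp_pos: [419.9, 40.1, 300.5]
tcp_rot: [-1.62, -1.641, 1.657]
force: [-0.1, -0.5, 0.5]
gripper_width: 0.2
time: 4.12
tcp_pos: [470.9, 77.7, 229.9]
tcp_rot: [1.161, 1.841, -2.171]
force: [0.6, -1.0, 0.2]
gripper_width: -0.1
[-0.10207313  0.02575565 -0.12235183] [ 0.64286387  0.00568135 -0.96237865  1.08946775 -0.6330361  -0.50499213] [470.93383436  77.70698404 229.93964444]
```

```bash
cat > wlook.py <<'E'
from fit import *
import sys
s=observe(); c=cal("wrist"); p,d=read_camera("wrist"); cv2.imwrite(f"pics/{sys.argv[1]}.png",p[:,:,::-1])
P=cloud(d,c).reshape(-1,3)
xp,yp,n=frame(np.radians(-29.62)); o=np.array([529.2,42.75,130.8])-13.75*n
q=(P-o)@np.stack([xp,yp,n],1)
m=(abs(q[:,0])<60)&(abs(q[:,1])<60)&(abs(q[:,2])<6)&~((abs(q[:,1])<32)&(abs(q[:,0])<25)); print("panel",m.sum(),np.median(q[m][:,2]))
h=float(sys.argv[2]) if len(sys.argv)>2 else 14
m=(abs(q[:,0])<25)&(abs(q[:,1])<32)&(abs(q[:,2]-h)<5); print("top",m.sum(),np.median(q[m],axis=0),np.percentile(q[m],[2,98],axis=0).round(1).tolist(),cv2.minAreaRect(q[m][:,:2].astype(np.float32)))
t=s['tcp_pos']; print("tcp in bay frame",((t-o)@np.stack([xp,yp,n],1)).round(1),s['force'])
E
python3 wlook.py w2
```

```text
panel 16065 -0.4725230743265595
top 3077 [ 1.20498746 -0.26959742 13.74265829] [[-14.0, -21.4, 11.4], [15.6, 20.8, 15.1]] ((0.5775270462036133, -0.2732563018798828), (30.754959106445312, 44.04048156738281), 0.22070500254631042)
tcp in bay frame [  1.2   1.6 133.9] [ 0.55078207 -1.00694031  0.22177438]
```

View pics/w2.png

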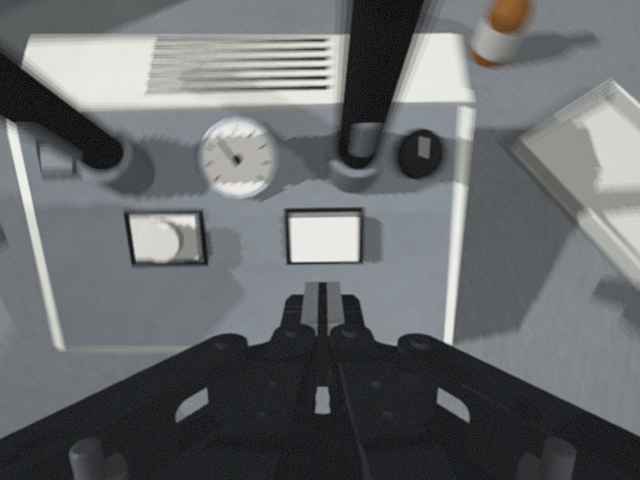

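```bash
python3 -m pendant '[[0.011,-0.0067,-0.0184,0,0,0,-1],[0.022,-0.0134,-0.0368,0,0,0,-1],[0.033,-0.02,-0.0553,0,0,0,-1],[0.044,-0.0268,-0.0737,0,0,0,-1],[0.044,-0.0268,-0.0737,0,0,0,-1]]'
python3 wlook.py w3
```

```text
time: 4.58
tcp_pos: [514.9, 47.2, 154.7]
tcp_rot: [1.173, 1.84, -2.177]
force: [-0.1, -1.6, 0.2]
gripper_width: -0.2
panel 23596 -0.43106293101903437
top 3683 [ 9.34536702  5.86456306 13.59440377] [[-11.2, -21.7, 9.9], [15.8, 21.4, 14.9]] ((0.9397392272949219, -0.2550926208496094), (30.465566635131836, 44.278541564941406), 0.19163255393505096)
tcp in bay frame [ 1.7 -3.2 41.7] [-0.11445859 -1.5960137   0.15430593]
```

View pics/w3.png

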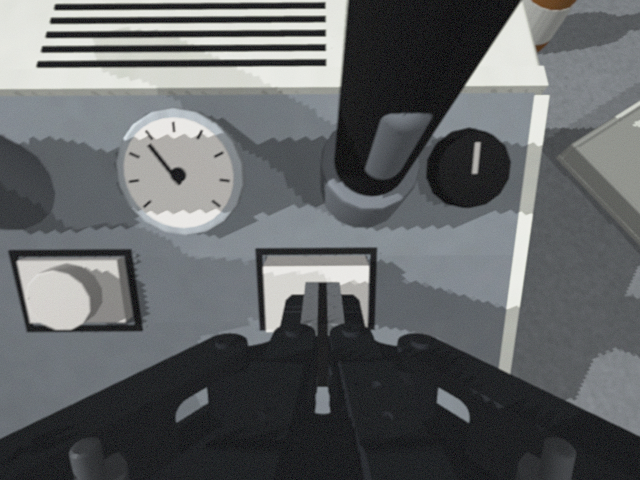

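```bash
python3 -m pendant '[[0.001,0.0026,0,0,0,0,-1],[0.002,0.002,-0.0008,0,0,0,-1],[0.0035,0.0012,-0.0033,0,0,0,-1],[0.0045,0.0006,-0.0049,0,0,0,-1],[0.0045,0.0006,-0.0049,0,0,0,-1]]'
python3 -c "
from fit import *
xp,yp,n=frame(np.radians(-29.62)); o=np.array([529.2,42.75,130.8])-13.75*n
s=observe(); print((s['tcp_pos']-o)@np.stack([xp,yp,n],1),s['force']@n); Rg=np.stack([-xp,-n,-yp],1);print((R.from_matrix(Rg)*R.from_rotvec(s['tcp_rot']).inv()).as_rotvec(degrees=True))"
```

```text
time: 5.05
tcp_pos: [518.3, 52.0, 151.8]
tcp_rot: [1.167, 1.843, -2.169]
force: [-0.5, -0.2, -0.7]
gripper_width: 0.0
[ 0.59251616  2.63891285 39.03133776] -0.3785044348939634
[-0.21912052  0.12571483  0.07154959]
```

```bash
cat > st.py <<'E'
from fit import *
xp,yp,n=frame(np.radians(-29.62)); o=np.array([529.2,42.75,130.8])-13.75*n; B=np.stack([xp,yp,n],1)
s=observe(); print(round(s['time'],2),"bay xyz",((s['tcp_pos']-o)@B).round(2),"F panel axes",(s['force']@B).round(1),"w",round(s['gripper_width'],1))
E
python3 -m pendant '[[0,0,0,0,0,0,-1],[0,0,0,0,0,0,-1]]' >/dev/null; python3 st.py;python3 -m pendant '[[0,0,0,0,0,0,-1]]'>/dev/null; python3 st.py
```

```text
5.22 bay xyz [ 0.38  2.13 38.67] F panel axes [ 0.2 -0.2 -0.4] w 0.1
5.3 bay xyz [ 0.31  1.94 38.45] F panel axes [1.4 0.1 1.3] w -0.1
```

```bash
python3 -m pendant '[[0.0003,-0.001,-0.0008,0,0,0,-1],[0.0008,-0.0017,-0.0016,0,0,0,-1],[0.0013,-0.002,-0.0025,0,0,0,-1],[0.0018,-0.0023,-0.0033,0,0,0,-1],[0.0018,-0.0023,-0.0033,0,0,0,-1]]'; python3 st.py
```

```text
time: 5.72
tcp_pos: [520.0, 48.4, 147.3]
tcp_rot: [1.167, 1.843, -2.173]
force: [-0.2, -0.8, -0.1]
gripper_width: -0.1
5.72 bay xyz [ 0.62  0.33 33.48] F panel axes [ 0.1 -0.8 -0.2] w -0.1
```

Now just off the contact (expected at s≈32.7); pressing slowly.

```bash
python3 -m pendant '[[0.0005,-0.0003,-0.0008,0,0,0,-1],[0.001,-0.0006,-0.0016,0,0,0,-1],[0.0015,-0.0009,-0.0025,0,0,0,-1],[0.002,-0.0011,-0.0033,0,0,0,-1],[0.002,-0.0011,-0.0033,0,0,0,-1]]' >/dev/null; python3 st.py
```

```text
6.13 bay xyz [ 0.65  0.79 30.11] F panel axes [-1.1 -0.8  5.9] w -0.3
```

```bash
python3 -m pendant '[[0.0005,-0.0003,-0.0008,0,0,0,-1],[0.001,-0.0006,-0.0016,0,0,0,-1],[0.001,-0.0006,-0.0016,0,0,0,-1]]' >/dev/null; python3 st.py
```

```text
6.38 bay xyz [ 0.31  0.76 28.17] F panel axes [-2.3 -0.9  8.3] w 0.0
```

```bash
python3 -m pendant '[[0.0005,-0.0003,-0.0008,0,0,0,-1],[0.001,-0.0006,-0.0016,0,0,0,-1],[0.001,-0.0006,-0.0016,0,0,0,-1]]' >/dev/null; python3 st.py
```

```text
6.63 bay xyz [ 0.4   0.85 26.74] F panel axes [-1.8 -2.2 16.5] w -0.2
```

```bash
python3 -m pendant '[[0.0005,-0.0003,-0.0008,0,0,0,-1],[0.0005,-0.0003,-0.0008,0,0,0,-1]]' >/dev/null; python3 st.py
```

```text
6.8 bay xyz [ 0.56  1.01 26.23] F panel axes [-2.7 -2.4 19.9] w -0.2
```

```bash
python3 -m pendant '[[-0.0005,0.0003,0.0008,0,0,0,-1],[-0.0015,0.0009,0.0025,0,0,0,-1],[-0.0025,0.0014,0.0041,0,0,0,-1],[-0.004,0.0023,0.0066,0,0,0,-1],[-0.0055,0.0031,0.009,0,0,0,-1]]' >/dev/null; python3 st.py
python3 -m pendant '[[-0.0015,0.0009,0.0025,0,0,0,-1],[-0.003,0.0017,0.0049,0,0,0,-1],[-0.0045,0.0026,0.0074,0,0,0,-1],[-0.006,0.0034,0.0098,0,0,0,-1],[-0.0075,0.0043,0.0123,0,0,0,-1]]' >/dev/null; python3 st.py
```

```text
7.22 bay xyz [ 0.38  0.58 36.25] F panel axes [-1.3 -0.4  6.7] w 0.1
7.63 bay xyz [ 0.37  0.46 50.94] F panel axes [-0.8  1.   0.7] w 0.3
```

```bash
python3 -m pendant '[[-0.008,0.0045,0.013,0,0,0,-1],[-0.02,0.0113,0.0328,0,0,0,0.5],[-0.02,0.0113,0.0328,0,0,0,0.5],[-0.02,0.0113,0.0328,0,0,0,0.5]]' >/dev/null; python3 st.py; python3 wlook.py w4 32
```

```text
7.97 bay xyz [ 0.52  2.08 92.07] F panel axes [ 0.4  0.4 -0.1] w 35.9
panel 18635 -0.45689476600464857
top 4985 [-1.23209439  0.22503952 31.67045494] [[-17.2, -20.9, 29.0], [12.5, 20.9, 33.0]] ((-2.6747379302978516, -0.2593498229980469), (31.44959831237793, 44.02589416503906), 0.03797075152397156)
tcp in bay frame [ 0.5  2.1 92.1] [0.48672722 0.14029502 0.15859363]
```

View pics/w4.png

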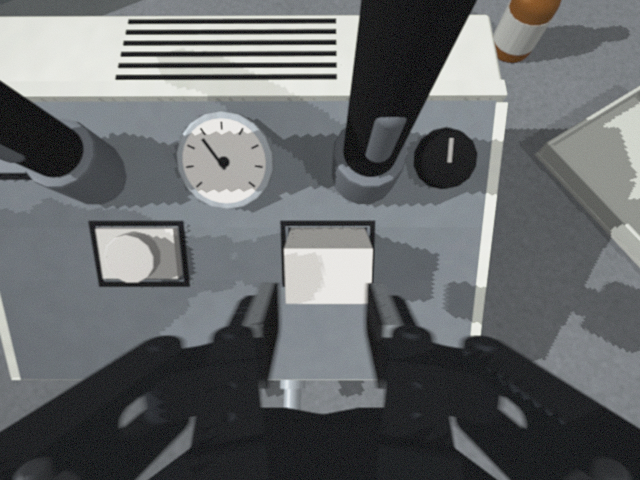

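The suction filter has sprung out: flat head at (328,270), 32 mm proud. The air filter at (135,255) is still latched. Descending with the jaws open.

```bash
python3 -m pendant '[[0.006,-0.0045,-0.01,0,0,0,0.6],[0.0125,-0.0085,-0.021,0,0,0,0.6],[0.018,-0.0115,-0.031,0,0,0,0.6],[0.0235,-0.015,-0.04,0,0,0,0.6],[0.0235,-0.015,-0.04,0,0,0,0.6]]' >/dev/null; python3 st.py;python3 -m pendant '[[0.001,-0.0006,-0.0016,0,0,0,0.6],[0.001,-0.0006,-0.0016,0,0,0,0.6]]' >/dev/null; python3 st.py
```

```text
8.43 bay xyz [-0.21 -3.08 39.16] F panel axes [ 0.1 -0.6  0.4] w 68.3
8.6 bay xyz [ 0.57 -1.76 39.48] F panel axes [ 0.6 -0.8 -0.5] w 68.4
```

```bash
python3 -m pendant '[[0.0025,-0.0005,-0.0037,0,0,0,0.6],[0.005,-0.0016,-0.0074,0,0,0,0.6],[0.0073,-0.0028,-0.011,0,0,0,0.6],[0.0096,-0.004,-0.0147,0,0,0,0.6],[0.0096,-0.004,-0.0147,0,0,0,0.6]]' >/dev/null; python3 st.py;python3 -m pendant '[[0,0,0,0,0,0,0.6],[0,0,0,0,0,0,0.6]]' >/dev/null; python3 st.py; python3 wlook.py w5 32
```

```text
9.02 bay xyz [ 0.6   0.46 22.18] F panel axes [ 0.2 -0.1  0.2] w 68.3
9.18 bay xyz [ 0.65  0.47 22.69] F panel axes [ 0.  -0.4 -0.5] w 68.1
panel 28963 -0.43870546306339314
top 11177 [-0.5689621  -0.16589636 31.65716221] [[-16.8, -21.3, 28.2], [12.6, 20.9, 32.9]] ((-2.4794511795043945, -0.18966293334960938), (44.34730529785156, 31.506662368774414), 89.84547424316406)
tcp in bay frame [ 0.6  0.5 22.7] [ 0.08247516 -0.47932848 -0.42217996]
```

View pics/w5.png

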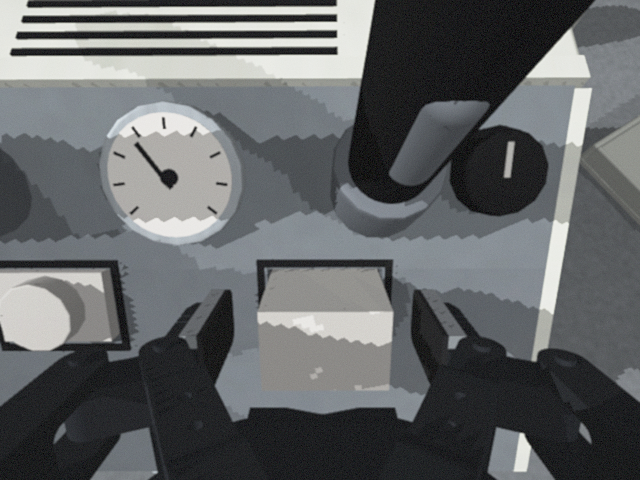

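```bash
python3 -m pendant '[[-0.0009,0.0005,-0.002,0,0,0,0.6],[-0.0009,0.0005,-0.002,0,0,0,-0.2],[-0.0009,0.0005,-0.002,0,0,0,-0.2],[-0.0009,0.0005,-0.002,0,0,0,-0.2],[-0.0009,0.0005,-0.002,0,0,0,-0.2]]' 60 >/dev/null; python3 st.py;python3 -m pendant '[[0,0,0,0,0,0,-0.2],[0,0,0,0,0,0,-0.2],[0,0,0,0,0,0,-0.2]]' >/dev/null; python3 st.py; python3 wlook.py w6 32 | head -0
```

```text
9.65 bay xyz [-1.52  0.26 21.37] F panel axes [ 0.  -1.5  2.3] w 42.7
9.9 bay xyz [-1.51  0.29 21.26] F panel axes [-1.1 -0.7  2.2] w 43.2Exception ignored on flushing sys.stdout:
BrokenPipeError: [Errno 32] Broken pipe
```

View pics/w6.png

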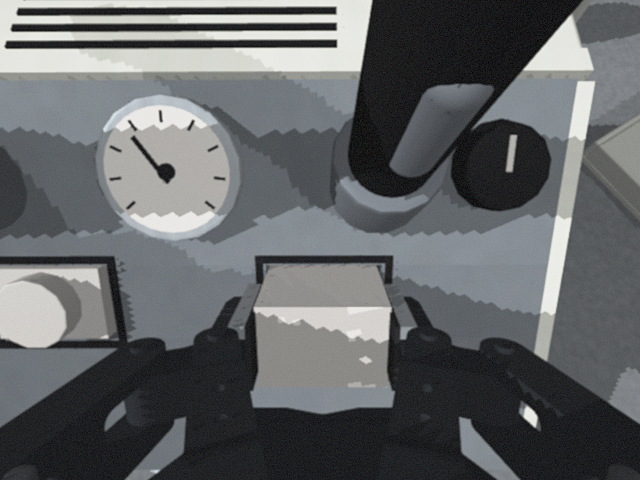

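The jaws hold the head at 43 mm. Drawing it out along the normal.

```bash
python3 -m pendant '[[-0.0025,0.0014,0.0041,0,0,0,-0.2],[-0.005,0.0028,0.0082,0,0,0,-0.2],[-0.0075,0.0043,0.0123,0,0,0,-0.2],[-0.01,0.0057,0.0164,0,0,0,-0.2],[-0.0125,0.0071,0.0205,0,0,0,-0.2]]' >/dev/null; python3 st.py; python3 -m pendant '[[-0.005,0.0028,0.0082,0,0,0,-0.2],[-0.01,0.0057,0.0164,0,0,0,-0.2],[-0.015,0.0085,0.0246,0,0,0,-0.2],[-0.02,0.0113,0.0328,0,0,0,-0.2],[-0.02,0.0113,0.0328,0,0,0,-0.2]]' >/dev/null; python3 st.py; python3 wlook.py w7 90
```

```text
10.37 bay xyz [-1.91 -0.09 45.96] F panel axes [-0.4  0.3 -1.7] w 43.0
10.78 bay xyz [-1.61  0.87 87.29] F panel axes [-1.9  0.4 -0.9] w 43.0
panel 15174 -0.44852633150588217
top 2216 [12.33384441 -0.1537674  90.22031787] [[6.4, -30.9, 85.2], [13.0, 28.8, 94.8]] ((9.773982048034668, 0.0017948150634765625), (63.94820022583008, 7.537094593048096), 89.67509460449219)
tcp in bay frame [-1.6  0.9 87.3] [-0.6880423  0.882983  -1.8498004]
```

View pics/w7.png

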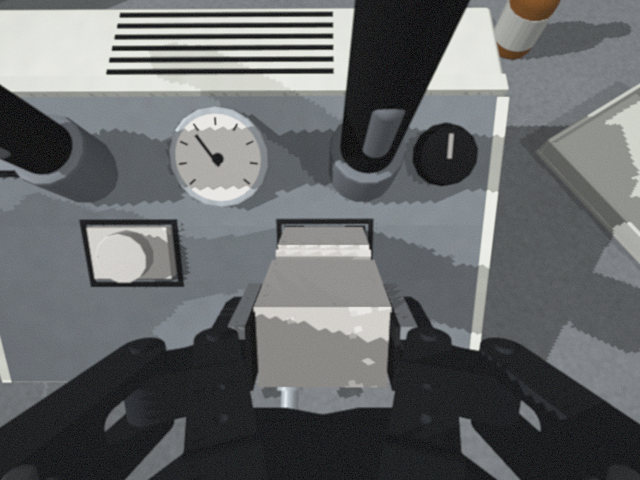

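```bash
python3 -m pendant '[[-0.0075,0.0043,0.0123,0,0,0,-0.2],[-0.015,0.0085,0.0246,0,0,0,-0.2],[-0.0225,0.0128,0.0369,0,0,0,-0.2],[-0.03,0.017,0.0492,0,0,0,-0.2],[-0.03,0.017,0.0492,0,0,0,-0.2]]' >/dev/null; python3 st.py
python3 -m pendant '[[-0.005,-0.015,0.005,0,0,0,-0.2],[-0.01,-0.035,0.01,0,0,0,-0.2],[-0.015,-0.06,0.015,1.5,2.6,0,-0.2],[-0.02,-0.09,0.02,3.5,6.1,0,-0.2],[-0.02,-0.12,0.025,5.5,9.6,0,-0.2]]'; python3 -c "from bench import *;print(observe()['joints'])"
```

```text
11.25 bay xyz [ -0.77   1.44 147.8 ] F panel axes [-0.8  0.5 -1.3] w 42.7
time: 11.67
tcp_pos: [441.7, -31.1, 260.9]
tcp_rot: [-1.01, -1.929, 2.182]
force: [1.3, -0.1, -2.0]
gripper_width: 43.4
[ 0.48470048 -0.1128438  -0.82813307  0.59562154 -0.70286438  0.13148847]
```

```bash
python3 -m pendant '[[0,-0.03,0,1.5,2.6,0,-0.2],[0,-0.06,0,3,5.2,0,-0.2],[0.005,-0.09,0,4.5,7.8,0,-0.2],[0.01,-0.12,0,6,10.4,0,-0.2],[0.015,-0.15,0,7.5,13,0,-0.2]]'
python3 -m pendant '[[0,-0.025,-0.01,1,1.7,0,-0.2],[0.002,-0.05,-0.02,2,3.4,0,-0.2],[0.004,-0.075,-0.03,3,5.1,0,-0.2],[0.004,-0.1,-0.04,4.3,7.5,0,-0.2],[0.004,-0.1,-0.04,4.3,7.5,0,-0.2]]'
python3 - <<'E'
from fit import *
s=observe(); Rt=R.from_rotvec(s['tcp_rot']).as_matrix(); print("tool y",Rt[:,1],"level turn",np.degrees(np.cross(Rt[:,1],[0,0,-1])),s['joints'])
for n in ["wrist","scene"]:
    c=cal(n); p,d=read_camera(n); cv2.imwrite(f"pics/{n[0]}8.png",p[:,:,::-1]); np.save(f"pics/{n[0]}8.npy",d)
    if n=="wrist": np.savez("pics/w8.npz",K=c[0],R=c[1],t=c[2])
E
```

```text
time: 12.08
tcp_pos: [457.9, -182.1, 261.5]
tcp_rot: [-0.712, -1.934, 2.035]
force: [1.6, 0.4, -1.0]
gripper_width: 42.8
time: 12.5
tcp_pos: [461.4, -284.3, 217.7]
tcp_rot: [-0.547, -1.918, 1.942]
force: [-0.3, 0.2, -1.5]
gripper_width: 43.2
tool y [ 0.01786893 -0.01723876 -0.99969172] level turn [0.98770802 1.02381455 0.        ] [-0.2463449   0.25979334 -0.26747886  0.01448857 -1.0220342   1.27866733]
```

View pics/w8.png

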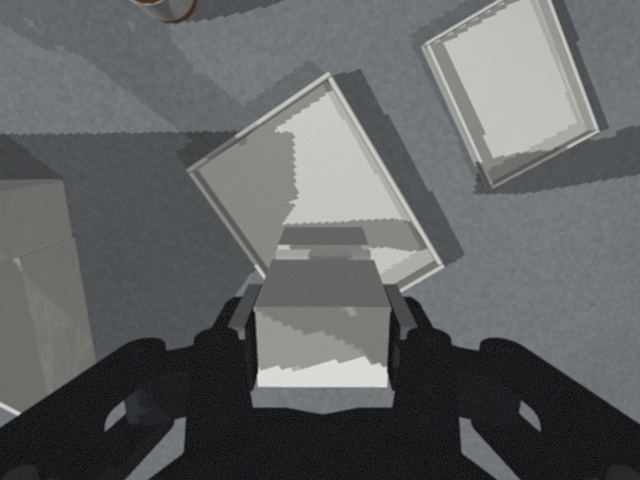

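View pics/s8.png

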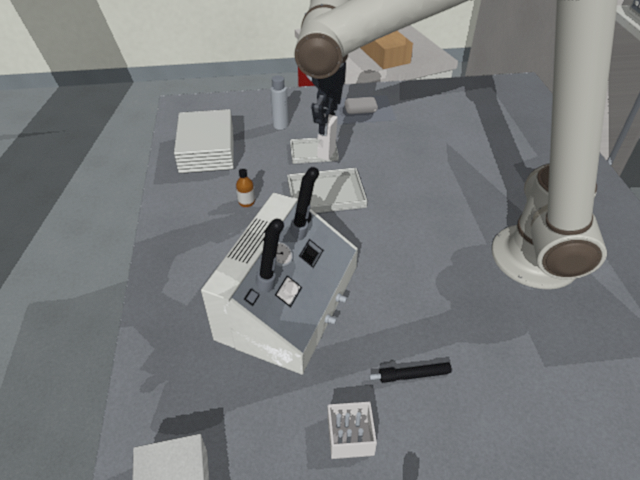

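The filter is held over the larger tray (wrist view: filter at (322,330), tray centre about (320,180)). Next I'll measure the filter's tilt in the jaws and the tray position from the depth images.

Run:
```python
from fit import *
w=np.load("pics/w8.npz"); c=(w["K"],w["R"],w["t"]); d=np.load("pics/w8.npy"); P=cloud(d,c)
def pl(u0,u1,v0,v1):
    X=P[v0:v1,u0:u1].reshape(-1,3); X=X[X[:,2]>20]; 
    for _ in range(3):
        m=X.mean(0);N=np.linalg.svd(X-m,full_matrices=False)[2][2]; r=(X-m)@N; X=X[abs(r)<max(1,2*r.std())]
    return X.mean(0).round(1),N.round(4),len(X),((X-X.mean(0))@N).std().round(2)
print("top face",pl(275,375,315,380)); print("side",pl(285,360,268,300)); print("below notch",pl(290,355,231,242))
X=P.reshape(-1,3); m=(X[:,2]>14)&(X[:,2]<30)&(abs(X[:,0]-470)<140)&(X[:,1]>-385)&(X[:,1]<-190)
print(m.sum(),X[m].min(0),X[m].max(0),cv2.minAreaRect(X[m][:,:2].astype(np.float32)))
for u,v in [(330,120),(250,190),(330,75),(443,265),(188,170),(80,300)]: print(u,v,P[v,u].round(1))
# scene
S=cloud(np.load("pics/s8.npy"),cal("scene")).reshape(-1,3); m=(S[:,0]>420)&(S[:,0]<510)&(abs(S[:,1]+286)<45)&(S[:,2]>110)&(S[:,2]<180); print("scene filter",S[m].min(0),S[m].max(0),m.sum())
```

```text
top face (array([ 460. , -283.9,  228.4]), array([-0.0348,  0.034 ,  0.9988]), 6031, np.float64(0.46))
side (array([ 473.9, -291.3,  210.3]), array([-0.863 ,  0.5037, -0.0404]), 2396, np.float64(0.25))
below notch (array([ 476. , -292.9,  148.8]), array([ 0.8625, -0.5045,  0.0406]), 709, np.float64(0.17))
3616 [ 368.80880684 -357.10354886   14.00642459] [ 559.94271467 -210.30083673   24.82005304] ((462.5598449707031, -283.57781982421875), (189.99539184570312, 140.38253784179688), 2.2130649089813232)
330 120 [ 528.2 -332.3    3.6]
250 190 [ 512.8 -242.6    6.3]
330 75 [ 556.5 -348.1   23. ]
443 265 [ 373.2 -355.5   23.6]
188 170 [ 552.5 -211.4   22.7]
80 300 [507.1 -54.   11.4]
scene filter [ 437.18167593 -300.13392738  125.93053751] [ 485.48125398 -256.36876143  179.78866274] 301
```

```bash
python3 -m pendant '[[0,0,-0.02,1,1,0,-0.2],[0,0,-0.045,1.95,2,0,-0.2],[0,0,-0.07,1.95,2,0,-0.2],[0,0,-0.09,1.95,2,0,-0.2],[0,0,-0.1,1.95,2,0,-0.2]]'
python3 -m pendant '[[0,0,-0.002,0,0,0,-0.2],[0,0,-0.004,0,0,0,-0.2],[0,0,-0.006,0,0,0,-0.2],[0,0,-0.008,0,0,0,-0.2]]'
python3 - <<'E'
from fit import *
c=cal("wrist"); p,d=read_camera("wrist"); cv2.imwrite("pics/w9.png",p[:,:,::-1]); P=cloud(d,c)
def pl(u0,u1,v0,v1):
    X=P[v0:v1,u0:u1].reshape(-1,3); X=X[X[:,2]>20]
    for _ in range(3):
        m=X.mean(0);N=np.linalg.svd(X-m,full_matrices=False)[2][2]; r=(X-m)@N; X=X[abs(r)<max(1,2*r.std())]
    return X.mean(0).round(1),N.round(4)
print(pl(275,375,315,380),pl(285,360,268,300)); s=observe(); print(s['tcp_pos'],s['force'])
E
```

```text
time: 13.02
tcp_pos: [460.3, -278.2, 119.6]
tcp_rot: [-0.498, -1.934, 1.907]
force: [-0.5, 0.1, -2.0]
gripper_width: 43.0
time: 13.35
tcp_pos: [463.1, -279.2, 115.4]
tcp_rot: [-0.505, -1.938, 1.91]
force: [-0.3, 0.8, -1.6]
gripper_width: 43.4
(array([ 462. , -279.2,  126.2]), array([ 9.3e-03,  8.0e-04, -1.0e+00])) (array([ 475.5, -285.7,  107.5]), array([-0.8673,  0.4978, -0.0047]))
[ 462.7130599  -279.01139033  114.83313668] [-0.43178666  0.41356762 -2.20296787]
```

View pics/w9.png

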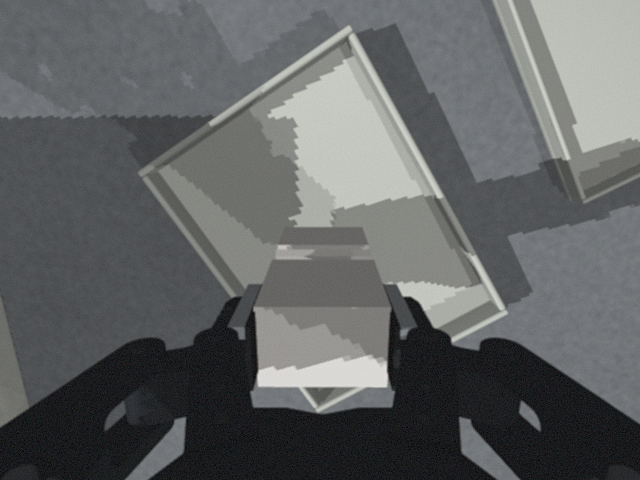

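```bash
python3 -m pendant '[[0,-0.001,-0.004,0,0,0,-0.2],[0,-0.002,-0.008,0,0,0,-0.2],[0,-0.003,-0.012,0,0,0,-0.2],[0,-0.003,-0.015,0,0,0,-0.2],[0,-0.003,-0.015,0,0,0,-0.2]]'
python3 -m pendant '[[0,0,-0.001,0,0,0,-0.2],[0,0,-0.002,0,0,0,-0.2],[0,0,-0.002,0,0,0,-0.2]]'
```

```text
time: 13.82
tcp_pos: [461.6, -281.8, 98.1]
tcp_rot: [-0.5, -1.936, 1.907]
force: [-0.5, 0.0, -1.8]
gripper_width: 43.6
time: 14.07
tcp_pos: [462.2, -281.9, 96.9]
tcp_rot: [-0.502, -1.937, 1.908]
force: [0.7, -0.0, -1.7]
gripper_width: 42.8
```

```bash
python3 -m pendant '[[0,0,-0.0005,0,0,0,-0.2],[0,0,-0.001,0,0,0,-0.2],[0,0,-0.001,0,0,0,-0.2]]'
python3 -m pendant '[[0,0,-0.0005,0,0,0,-0.2],[0,0,-0.001,0,0,0,-0.2],[0,0,-0.001,0,0,0,-0.2]]'
```

```text
time: 14.32
tcp_pos: [462.2, -281.9, 96.0]
tcp_rot: [-0.502, -1.937, 1.908]
force: [-0.7, -0.5, -0.7]
gripper_width: 43.0
time: 14.57
tcp_pos: [462.1, -281.9, 95.0]
tcp_rot: [-0.502, -1.937, 1.908]
force: [0.6, -0.6, -1.6]
gripper_width: 42.9
```

```bash
python3 -m pendant '[[0,0,-0.0005,0,0,0,-0.2],[0,0,-0.001,0,0,0,-0.2],[0,0,-0.001,0,0,0,-0.2]]'
python3 -m pendant '[[0,0,-0.0005,0,0,0,-0.2],[0,0,-0.0005,0,0,0,-0.2],[0,0,-0.0005,0,0,0,-0.2]]'
```

```text
time: 14.82
tcp_pos: [462.1, -281.9, 93.9]
tcp_rot: [-0.502, -1.937, 1.908]
force: [0.5, -0.1, -2.6]
gripper_width: 43.3
time: 15.07
tcp_pos: [462.2, -281.9, 93.9]
tcp_rot: [-0.502, -1.937, 1.908]
force: [-0.5, 0.3, 0.2]
gripper_width: 43.0
```

```bash
python3 -m pendant '[[0,0,-0.0005,0,0,0,-0.2],[0,0,-0.0005,0,0,0,-0.2]]'
```

```text
time: 15.23
tcp_pos: [462.3, -282.0, 93.8]
tcp_rot: [-0.502, -1.937, 1.909]
force: [-2.5, 1.8, 4.5]
gripper_width: 43.2
```

The foot is on the floor (about 6 N). Releasing.

```bash
python3 -m pendant '[[0,0,0,0,0,0,0.15],[0,0,0,0,0,0,0.3],[0,0,0,0,0,0,0.5],[0,0,0,0,0,0,0.6],[0,0,0,0,0,0,0.6]]'
python3 - <<'E'
from fit import *
c=cal("wrist"); p,d=read_camera("wrist"); cv2.imwrite("pics/w10.png",p[:,:,::-1]); P=cloud(d,c)
X=P[315:375,275:375].reshape(-1,3); X=X[abs(X[:,2]-104)<8]; m=X.mean(0); print(m,np.linalg.svd(X-m,full_matrices=False)[2][2],len(X))
E
```

```text
time: 15.65
tcp_pos: [462.2, -281.9, 92.9]
tcp_rot: [-0.502, -1.937, 1.908]
force: [-0.9, -0.1, 0.3]
gripper_width: 68.3
[ 462.39052377 -282.72533856  104.59953488] [-0.00529798  0.00320038  0.99998084] 5977
```

View pics/w10.png

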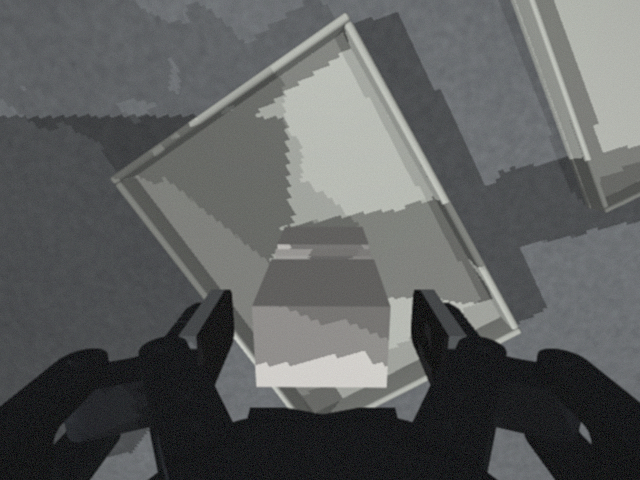

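The filter stands free and upright between the open pads. Lifting straight up.

```bash
python3 -m pendant '[[0,0,0.008,0,0,0,0.6],[0,0,0.018,0,0,0,0.6],[0,0,0.03,0,0,0,0.6],[0,0,0.05,0,0,0,0.6],[0,0,0.07,0,0,0,0.6]]'
python3 -m pendant '[[0,0,0.03,0,0,0,0.6],[0,0,0.06,0,0,0,0.6],[0,0,0.09,0,0,0,0.6],[-0.03,0,0.1,0,0,0,0.6],[-0.03,0,0.1,0,0,0,0.6]]'
python3 - <<'E'
from fit import *
p,d=read_camera("scene"); cv2.imwrite("pics/s11.png",p[:,:,::-1])
c=cal("wrist"); p,d=read_camera("wrist"); cv2.imwrite("pics/w11.png",p[:,:,::-1]); P=cloud(d,c).reshape(-1,3)
m=(abs(P[:,0]-462)<40)&(abs(P[:,1]+283)<40)&(abs(P[:,2]-104)<8); X=P[m]; print(m.sum(),X.mean(0),np.linalg.svd(X-X.mean(0),full_matrices=False)[2][2])
E
```

```text
time: 16.12
tcp_pos: [462.1, -282.0, 164.5]
tcp_rot: [-0.502, -1.936, 1.908]
force: [0.4, -0.2, 0.1]
gripper_width: 68.1
time: 16.53
tcp_pos: [430.6, -282.2, 268.1]
tcp_rot: [-0.51, -1.938, 1.911]
force: [-0.4, 0.1, -1.3]
gripper_width: 68.1
2443 [ 462.53163122 -281.71771575  104.46356769] [ 0.01352795 -0.00832402  0.99987384]
```

View pics/s11.png

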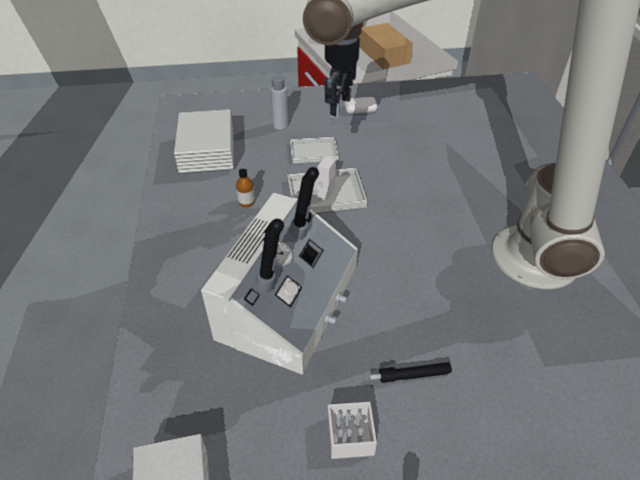

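View pics/w11.png

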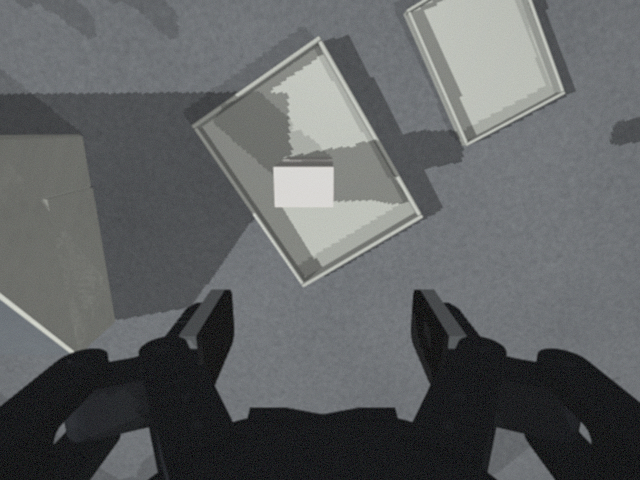

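The filter stands upright in the larger tray (wrist (303,187), scene (325,177)). The air filter is still in its bay (scene (289,290)), the right bay is empty, and the bystanders look unmoved.

```bash
python3 -m pendant '[[0,0,0,0,0,0,0.6],[0,0,0,0,0,0,0.6],[0,0,0,0,0,0,0.6]]'; python3 -c "
from bench import *
print(job_done())"
```

```text
time: 16.88
tcp_pos: [432.4, -281.8, 262.2]
tcp_rot: [-0.5, -1.936, 1.908]
force: [0.5, -0.4, 0.4]
gripper_width: 68.4
the job is handed in; nothing more can be done
None
```

The job is done and handed in at about 17 s of the 54 s allowed. I pressed the suction filter in the right bay along its axis until it reached the stop, with a highest reading of about 20 N, and backed off. It sprang out to 32 mm proud, and I gripped it, drew it out and stood it on its foot near the centre of the larger tray.

**Last checks:**
- **Filter:** its top measured 104.5 mm above the table (104 expected) and level to within about 1°. It stands free, with the gripper well clear.
- **Air filter:** it looks still latched in its bay in the last scene picture. I judged this by eye and did not re-measure its height.
- **Bystanders:** none looked moved in the last scene picture, also judged by eye.

**Along the way:**
- **Grasp:** my first wrist orientation ran joint 6 close to its limit, so I used the half-turned grasp instead.
- **Tilt:** the filter measured about 2.8° off upright while held over the tray, and I corrected that before setting it down.

No check failed.

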